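Hold a strip through the guard window against the sprung stop

TASK

Pick up the thin flat wooden strip and feed one end of it, lying flat, through the window in the guard plate of the trimming station, until it has gently pushed the sprung stop behind the plate back by about 10 mm (not to the end of its travel). Finish while still gripping the strip there, level and square to the plate and not jammed against the window's edges, so that its end could now be trimmed. Leave the other loose things on the bench where they are.

Things in the scene. Friction and masses are not known exactly. Their poses are not given: they have to be found in the camera images.
- strip_mid (a point): centre (half-way up) of the loose wooden strip, a plain rectangular bar 260 mm long, 20 mm wide, 9 mm thick, about 30 g; it lies flat on the bench. Its y axis runs along its length (both ends are alike), z up through the thickness
- strip: the same wooden strip; origin at the centre of its underside, axes as for strip_mid
- window (a point): centre of the window, in the front face of the guard plate (the face towards the robot), 75 mm above the bench. The window is a plain rectangular opening 24 mm wide and 13 mm high (2 mm more than the strip on every side) through the 6 mm thick plate, its front edges slightly chamfered. x axis: level, square to the plate, pointing inwards (the direction of feeding); y: level along the plate; z: up
- station: the trimming station, fixed to the bench: an upright grey aluminium guard plate 100 mm wide, its top 107 mm above the bench, on a plywood base 12 mm thick that reaches from 12 mm before the plate's front face to 110 mm behind it; open above and at the sides behind the plate. Origin on the bench straight below window, axes the same
- stop (a joint): the sprung stop behind the window: a black disc, 32 mm across, on a steel rod, centred on the window's axis. At rest (0) its face is 45 mm behind the plate's front face; it slides straight back (+) by at most 0.025 m and springs forward again. It takes about 1.5 N to start, 4 N at 0.010 m, 8 N at the end
- tube: bystander: straight aluminium tube 16 mm thick, 200 mm long (y axis), lying on the bench; origin at the centre of its underside
- sanding: bystander: sanding block 67 x 112 x 28 mm (112 along y), on the bench; origin at the centre of its underside
- clip: bystander: black spring clamp 55 x 120 x 20 mm (120 along y), lying on the bench; origin at the centre of its underside

How it is judged (in metres and radians):
On the way, in this order (a step that is already met when the one before it is completed fails the run):
1. the strip is held in the fingers, more than 30 mm above the bench (height (world z) of strip_mid above 0.034 m and contact force between strip and the fingers above 1 N), for 0.1 s.
2. one end of the strip is inside the window, the strip level and square to the plate (x of strip_mid in the frame of window above -0.124 m and angle between the y axis of strip_mid and the x axis of window, either way round below 0.12 rad and y of strip_mid in the frame of window between -0.012 and 0.012 m and z of strip_mid in the frame of window between -0.01 and 0.01 m and contact force between strip and the fingers above 1 N), for 0.1 s.
At the end, for the whole second after the job is handed in: strip gripped (over 1 N) and still, its centre 65 to 83 mm before the plate's front face, within 12 mm sideways and 10 mm in height of the window's axis and 0.12 rad of square and level; stop pushed back 5 to 17 mm; strip bears on the station (stop and window) with under 12 N (contact force between strip and the fingers above 1 N and angle between the y axis of strip_mid and the x axis of window, either way round below 0.12 rad and y of strip_mid in the frame of window between -0.012 and 0.012 m and z of strip_mid in the frame of window between -0.01 and 0.01 m and x of strip_mid in the frame of window between -0.083 and -0.065 m and value of joint stop between 0.005 and 0.017 m and contact force between strip and station below 12 N and linear speed of strip below 0.02 m/s); the arm keeps its last pose, push and grip.
It fails at once if the stop is driven to the end of its travel (over 23 mm) (value of joint stop above 0.023 m).
It fails at once if a bystander is moved more than 25 mm (distance of any of tube, sanding, clip from where it was at the start of the episode above 0.025 m).
It also fails if it takes over 51 s, if anything falls off the work surface, if the arm or the gripper's body presses on something with over 40 N, if the wrist force passes 120 N, or if a joint passes its speed limit or range.

ROBOT

A 6-joint arm with a two-finger parallel gripper is mounted at the origin on the work surface; the furniture and walls round the work are solid. World frame = base frame: x ahead of the robot, y to its left, z up, the work surface at z = 0. Lengths are in mm, angles in rad, forces in N, time in s.
With the tool pointing down it reaches from about 300 to 775 mm from the base axis. Payload 14.6 kg.
Tool frame: the origin (TCP) lies on the mounting face of the last link; the fingertips stand 199 mm ahead of it and the grasp point (between the pads) lies 180 mm ahead of it; z points along the fingers, y is the line along which they close (so a half turn about z gives the same grasp; the last joint's range is limited). The gripper opens to 94 mm and grips with 3 to 60 N. Pads are 16 mm wide; open, the fingers measure 119 mm over their backs; the gripper's body (75 mm by 177 mm) begins 78 mm behind the grasp point.
Start: joints at [-1.202, 0.3, 1.521, -0, 1.321, -0.067], TCP at [232.167, -498.587, 404.646] pointing down, gripper open.
Joint ranges: [-3.03, 3.03], [-0.79, 2.21], [0.23, 2.52], [-1.04, 4.18], [0, 3.07], [-2.55, 2.55]. Speed limits (rad/s): [2.22, 2.22, 2.57, 3.14, 3.14, 3.14].

INTERFACE

Orientations are given as [roll, pitch, yaw] about the fixed x, y, z axes, in that order (R = Rz(yaw) Ry(pitch) Rx(roll)).
In Python, from cell import manip gives the robot as it stands. The module is installed in compiled form; this text tells all that it offers.
- The arm moves only by the shell command python3 -m creep 'ROWS' [FORCE]. ROWS is a JSON object of lists of equal length, an entry for each row: "slide": the shift along the world's x, y, z in cm, a list of three; "turn": the turn about the world's z in rad; "claw": the opening, from 0 (shut) to 1 (fully open). A call has 1 to 8 rows; each row shifts and turns the commanded pose from where the row before left it; what a row does not reach is not made up. A row lasts 1/8 s, in which the tool goes at most 62.5 mm and 10.7 degrees, less where a joint would pass 70% of its speed; a pose out of reach is approached as far as the arm can. A call with a gripper value outside its range is refused whole. The fingers move at their own pace and stop on an object; FORCE is the grip in N (left out, the last holds). Time passes only in rows, so rows that do not move let the fingers close. It gives the time, the measured TCP pose, the force, the opening and the grip force at its end, in the units of the state.
- manip.read_state(): the state, without advancing time (a new reading comes with each control period).
- manip.camera(name): name is "scene" or "top" or "wrist"; returns (picture, depth): 480x640x3 uint8, red, green, blue; 480x640 float32, mm along the optical axis (not along the pixel's ray), 0 where there is no reading.
- manip.calibration(name): a dict with "intrinsics" (3x3 intrinsics, pixels), "k1" (the pictures are not rectified: a ray, as slopes to the right and down, at radius r is drawn at 1 + k1 r^2 times it, then the intrinsics apply), "pose" (4x4, takes a point from camera to world coordinates). Camera axes: x right, y up, looking along -z (the intrinsics and any distortion apply to the point x, -y, -z); pixel columns grow to the right and rows downward; lengths in mm; the calibration is good to about 2 mm. A picture is of the moment at which its call begins: read the wrist's pose just before it. calibration takes no time and is no camera call; for the wrist camera it gives the pose at the moment of the call.
- manip.sign_off(): hands the job in; it is judged then, once.
Trained networks look in the newest picture that a camera, given by its name, has taken for a name from the list of things; names that differ only in an ending like _2 or _b are one class to them, and where a whole thing is asked for, a point or a joint stands for the part that bears it (a point fixed in the world has none). Each returns a list of dicts, best first, with "score" (0 to 1); they miss things now and then, are a little off and sometimes report something else, mostly with a low value. They report only what shows in the picture. A call takes as long as a camera call.
- manip.cut_out(query, camera): "mask" (480x640 bool, what is visible of it) and "position" ([column, row] in pixels, amid what is visible of it).
The state is a dict: "clock": time; "joints": joint angles; "qd": joint speeds; "effort": joint torques, N m; "eef_pos": TCP position; "eef_rot": TCP orientation; "wrist_force": force on the tool from outside, world axes, zero at the start; "moment": the same for the moment, N m; "finger_gap": finger opening in mm; "finger_force": force on a finger pad.
Only numpy, scipy, OpenCV 4.12 (cv2) and the standard library are available. Lean on these libraries where they do the work, as an engineer would, in place of code of your own. Each camera call takes 0.05 s, during which the arm holds its last target. There are 200 camera calls.

## Working session

There is one attempt and no reset: what is moved stays moved. The work goes in short steps, Python scripts to look and compute and a shell command to move; the robot and the scene stay as the last step left them, time stands still between calls to the robot, and variables do not carry over. Pictures are saved under pics/ and viewed, at most 10 in all, crops included, and the job is handed in when it is done.

```bash
mkdir -p pics; cat > h.py <<'E'
import numpy as np,cv2
from cell import manip
def world(cam,uv,d,cal=None):
    c=cal or manip.calibration(cam);K=np.array(c["intrinsics"]);uv=np.atleast_2d(uv).astype(float)
    k=float(c["k1"]);p=np.c_[(uv[:,0]-K[0,2])/K[0,0],(uv[:,1]-K[1,2])/K[1,1]]
    q=p.copy()
    for _ in range(20): q=p/(1+k*(q**2).sum(1,keepdims=True))
    d=np.atleast_1d(d)
    P=np.c_[q[:,0]*d,-q[:,1]*d,-d,np.ones(len(q))]
    return (P@np.array(c["pose"]).T)[:,:3]
def maskpts(cam,m,depth,cal=None):
    v,u=np.nonzero(m&(depth>0));return world(cam,np.c_[u,v],depth[v,u],cal)
E
python3 - <<'E'
from h import *
ims=[]
for c in("scene","top"):
    p,d=manip.camera(c);ims.append(p)
    for q in("strip","station","stop","tube","sanding","clip"):
        for r in manip.cut_out(q,c)[:2]:
            if r["score"]<.3: continue
            P=maskpts(c,r["mask"],d)
            if len(P)<5: continue
            m=np.median(P,0);w,V=np.linalg.eigh(np.cov((P-m)[:,:2].T));a=np.arctan2(V[1,1],V[0,1])
            print(c,q,round(r["score"],2),np.int32(r["position"]),m.round(),np.percentile(P,2,0).round(),np.percentile(P,98,0).round(),"ax",a.round(3))
cv2.imwrite("pics/a.png",cv2.cvtColor(cv2.resize(np.vstack(ims),None,fx=.62,fy=.62,interpolation=cv2.INTER_AREA),cv2.COLOR_RGB2BGR))
print(manip.read_state())
E
```

```text
scene strip 0.68 [351 325] [ 422. -192.    8.] [ 404. -299.   -1.] [447. -56.  11.] ax 1.436
scene station 0.6 [321 231] [576.  77.  47.] [562.  43.   4.] [676. 139. 106.] ax -2.62
scene stop 0.42 [322 214] [620.  86.  83.] [616.  78.  71.] [646. 101.  90.] ax -2.625
scene tube 0.69 [244 252] [440. 179.  13.] [432.  97.   2.] [450. 287.  17.] ax 1.625
scene sanding 0.76 [267 213] [612. 299.  25.] [582. 255.   1.] [664. 360.  30.] ax 1.979
scene clip 0.51 [481 313] [ 625. -351.    7.] [ 622. -354.    5.] [ 626. -348.    9.] ax 1.147
top strip 0.79 [408 273] [ 425. -180.    9.] [ 406. -303.    0.] [445. -57.  13.] ax 1.466
top station 0.62 [289 191] [621.  91.  14.] [563.  44.  -0.] [680. 142. 107.] ax -3.133
top stop 0.53 [291 185] [626.  94.  81.] [619.  81.  68.] [686. 105.  92.] ax -3.125
top tube 0.74 [248 270] [444. 195.  14.] [434. 102.   6.] [456. 294.  19.] ax 1.63
top sanding 0.95 [198 195] [622. 311.  27.] [584. 259.   1.] [664. 366.  31.] ax 1.882
top sanding 0.57 [291 193] [621.  92.  14.] [563.  45.   4.] [679. 142. 107.] ax 3.108
top clip 0.61 [456 184] [ 632. -291.   18.] [ 612. -342.   -3.] [ 670. -236.   23.] ax 1.835
{'clock': 0.7, 'joints': array([-1.20158870e+00,  2.99881483e-01,  1.52098214e+00, -1.73143371e-05,
        1.32071310e+00, -6.66083729e-02]), 'qd': array([-0.00041779, -0.00217349, -0.00115649,  0.00014364, -0.00081527,
        0.00078956]), 'effort': array([ 7.49739411e-04, -5.31567156e+01, -3.52875531e+01,  7.08253984e-02,
        2.13116506e-02,  5.91619255e-06]), 'eef_pos': array([ 232.17154749, -498.58471352,  404.66330768]), 'eef_rot': array([3.14157787e+00, 1.77995488e-05, 4.35820281e-01]), 'wrist_force': array([-0.81652199, -0.03756913,  0.3300816 ]), 'moment': array([-0.00042469,  0.00376221,  0.01416156]), 'finger_force': 0.0, 'finger_gap': 94.3902932785251}
```

View pics/a.png

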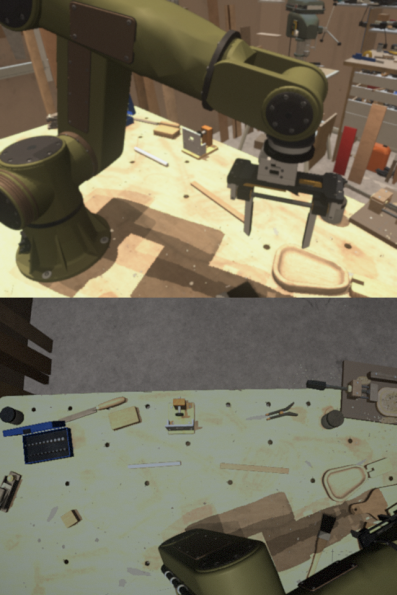

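The top view shows the strip at about (255,468) and the station at (180,412) with the tube to the left of the strip, which agrees with the networks. I'll move above the strip.

```bash
python3 -m creep '{"slide":[[2.4,4,-0.5],[2.4,4,-0.5],[2.4,4,-0.5],[2.4,4,-0.5],[2.4,4,-0.5],[2.4,4,-0.5],[2.4,4,-0.5],[2.4,4,-0.5]],"turn":[0.13,0.13,0.13,0.13,0.13,0.13,0.13,0.12],"claw":[1,1,1,1,1,1,0.6,0.6]}' 30
cat > look.py <<'E'
import sys
from h import *
s=manip.read_state();c=manip.calibration("wrist");p,d=manip.camera("wrist")
for q in sys.argv[2:]:
    for r in manip.cut_out(q,"wrist")[:2]:
        P=maskpts("wrist",r["mask"],d,c)
        if len(P)<5: continue
        m=np.median(P,0);(x,y),wh,a=cv2.minAreaRect(P[:,:2].astype(np.float32))
        w,V=np.linalg.eigh(np.cov((P-m)[:,:2].T))
        print(q,round(r["score"],2),np.int32(r["position"]),m.round(1),np.percentile(P,2,0).round(1),np.percentile(P,98,0).round(1),"rect",x,y,wh,"ax",np.arctan2(V[1,1],V[0,1]))
        np.save("pts_%s.npy"%q,P)
cv2.imwrite("pics/%s.png"%sys.argv[1],cv2.cvtColor(p,cv2.COLOR_RGB2BGR))
print(s["eef_pos"],s["eef_rot"],s["clock"])
E
python3 look.py b strip
```

```text
clock: 1.7
eef_pos: [424.7, -177.2, 364.7]
eef_rot: [3.141, 0.0, 1.47]
wrist_force: [1.2, -0.3, 0.2]
finger_gap: 77.5
finger_force: 0.0
strip 0.92 [319 211] [ 426.3 -161.5    8.9] [ 407.7 -295.2    7.4] [443.3 -56.6  10.5] rect 425.15087890625 -177.18634033203125 (250.86590576171875, 20.057880401611328) ax 1.4718178044335397
[ 424.73294092 -177.17102096  364.71221865] [3.14107034e+00 2.13152479e-04 1.46981586e+00] 1.7
```

View pics/b.png

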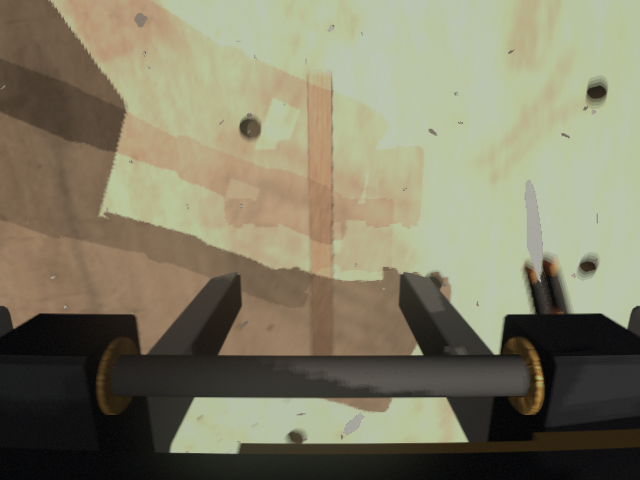

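The strip runs down the image centre at column 320, midway between the fingers and parallel to them. I'll descend and grip.

```bash
python3 -m creep '{"slide":[[0.05,-0.35,-5],[0,0,-5],[0,0,-4],[0,0,-1.6],[0,0,-0.65],[0,0,0]],"turn":[0,0,0,0,0,0],"claw":[0.5,0.5,0.5,0.5,0.5,0.5]}' 40
python3 -m creep '{"slide":[[0,0,0],[0,0,0],[0,0,0],[0,0,0],[0,0,0],[0,0,0]],"turn":[0,0,0,0,0,0],"claw":[0,0,0,0,0,0]}' 40
```

```text
clock: 2.55
eef_pos: [424.9, -182.3, 203.0]
eef_rot: [3.141, 0.0, 1.466]
wrist_force: [-0.1, 0.3, 0.1]
finger_gap: 47.5
finger_force: 0.0
clock: 3.3
eef_pos: [424.8, -182.1, 202.5]
eef_rot: [3.141, 0.0, 1.466]
wrist_force: [-0.9, 0.7, 5.5]
finger_gap: 19.3
finger_force: 40.0
```

```bash
python3 -m creep '{"slide":[[0,0,0],[0,0,-0.2],[0,0,0],[0,0,0],[0,0,0],[0,0,0],[0,0,0]],"turn":[0,0,0,0,0,0,0],"claw":[0.4,0.4,0,0,0,0,0]}' 40
python3 -m creep '{"slide":[[0,0,1],[0,0,3],[0,0,5],[0,0,5],[0,0,2],[0,0,0]],"turn":[0,0,0,0,0,0],"claw":[0,0,0,0,0,0]}'
```

```text
clock: 4.18
eef_pos: [424.7, -182.1, 200.1]
eef_rot: [3.142, -0.0, 1.466]
wrist_force: [0.3, -0.2, -0.2]
finger_gap: 19.3
finger_force: 40.0
clock: 4.92
eef_pos: [424.6, -182.1, 361.8]
eef_rot: [3.139, 0.001, 1.466]
wrist_force: [-0.7, 0.3, 0.1]
finger_gap: 19.8
finger_force: 40.0
```

```bash
python3 -m creep '{"slide":[[-0.4,3.4,0],[-0.4,3.4,0],[-0.4,3.4,0],[-0.4,3.4,0],[-0.4,3.4,0],[-0.4,3.4,0],[-0.4,3.4,0],[-0.4,3.4,0]],"turn":[-0.18,-0.18,-0.18,-0.18,-0.18,-0.18,-0.18,-0.18],"claw":[0,0,0,0,0,0,0,0]}'
python3 -m creep '{"slide":[[0,0.3,0],[0,0,0],[0,0,0],[0,0,0]],"turn":[-0.026,0,0,0],"claw":[0,0,0,0]}'
python3 look.py c strip station stop; python3 - <<'E'
import numpy as np
P=np.load("pts_station.npy");print(len(P))
Q=P[(P[:,2]>25)&(P[:,2]<108)]
print(np.histogram(Q[:,0],bins=np.arange(555,600,2)))
T=P[P[:,2]>102];print("top",T.min(0),T.max(0),T.mean(0))
S=np.load("pts_strip.npy");m=S.mean(0);print("strip",m,np.linalg.svd(S-m,full_matrices=False)[2][0])
E
```

```text
clock: 5.92
eef_pos: [392.2, 91.0, 359.1]
eef_rot: [3.141, 0.002, 0.02]
wrist_force: [1.3, -0.5, -0.4]
finger_gap: 19.4
finger_force: 40.0
clock: 6.42
eef_pos: [392.8, 92.3, 360.0]
eef_rot: [3.142, 0.0, -0.0]
wrist_force: [0.7, 0.2, -1.0]
finger_gap: 19.0
finger_force: 40.0
strip 0.56 [318 190] [444.3  92.5 169. ] [316.7  82.7 167.2] [517.8 102.1 170.3] rect 377.4491271972656 93.11228942871094 (390.46905517578125, 42.1851806640625) ax -3.1385220280119936
station 0.67 [291   6] [566.1 113.8  11.7] [560.9  45.9   1.8] [573.3 142.5  13.5] rect 567.1165161132812 95.28985595703125 (101.74673461914062, 15.452066421508789) ax 1.5734466034146248
stop 0.49 [186 170] [443.4 202.3  14.9] [432.7 116.2   9.8] [453.5 293.7  17.1] rect 442.8349914550781 209.14077758789062 (16.39727783203125, 193.7394256591797) ax 1.627901668529289
[392.77134576  92.33431459 360.04979221] [ 3.14153964e+00  1.19955535e-04 -2.65861869e-04] 6.425
1673
(array([0, 0, 0, 0, 0, 0, 0, 0, 0, 0, 0, 0, 0, 0, 0, 0, 0, 0, 0, 0, 0, 0]), array([555, 557, 559, 561, 563, 565, 567, 569, 571, 573, 575, 577, 579,
       581, 583, 585, 587, 589, 591, 593, 595, 597, 599]))Traceback (most recent call last):
  File "<stdin>", line 5, in <module>
    return umr_minimum(a, axis, None, out, keepdims, initial, where)
ValueError: zero-size array to reduction operation minimum which has no identity
```

View pics/c.png

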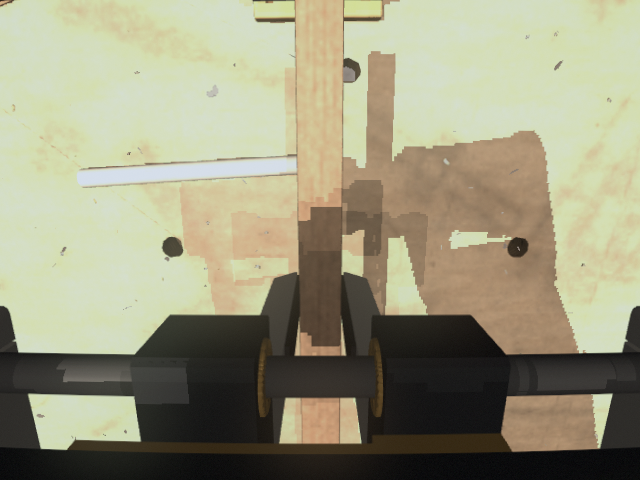

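The strip is square in the grip and centred at column 320, with the station base edge at the top (rows 0-20). I'll move forward, above the plate, to see it better.

```bash
python3 -m creep '{"slide":[[4,0,0],[4,0,0],[2,0,0],[0,0,0],[0,0,0]],"turn":[0,0,0,0,0],"claw":[0,0,0,0,0]}'
python3 look.py d station strip; cat > st.py <<'E'
from h import *
def rep(n,P):
    Q=P[(P[:,2]>100)&(P[:,2]<112)]
    if len(Q)>20:
        (x,y),wh,a=cv2.minAreaRect(Q[:,:2].astype(np.float32));print(n,"platetop",len(Q),np.percentile(Q,1,0).round(1),np.percentile(Q,50,0).round(1),np.percentile(Q,99,0).round(1),(x,y),wh,a)
        l=np.polyfit(Q[:,1],Q[:,0],1);print(" slope dx/dy",l[0])
    B=P[(P[:,2]>6)&(P[:,2]<18)]
    if len(B)>20:
        print(n,"base",np.percentile(B,1,0).round(1),np.percentile(B,99,0).round(1),cv2.minAreaRect(B[:,:2].astype(np.float32)))
    F=P[(P[:,2]>25)&(P[:,2]<100)]
    if len(F): 
        print(n,"face",np.percentile(F,[1,10,50,90,99],0).round(1).tolist())
rep("wrist",np.load("pts_station.npy"))
for c in("top","scene"):
    p,d=manip.camera(c)
    for q in ("station","strip"):
        r=manip.cut_out(q,c)
        if not r: continue
        P=maskpts(c,r[0]["mask"],d)
        if q=="station": rep(c,P)
        else: print(c,"strip",r[0]["score"],np.percentile(P,[2,50,98],0).round(1).tolist())
E
python3 st.py
```

```text
clock: 7.25
eef_pos: [492.1, 92.9, 360.0]
eef_rot: [3.142, 0.001, -0.0]
wrist_force: [0.8, 0.1, -0.7]
finger_gap: 19.6
finger_force: 40.0
station 0.78 [293  77] [613.2 112.   12.4] [564.   46.2  10.4] [669.7 142.6 107.6] rect 616.8687744140625 98.22512817382812 (112.38691711425781, 125.99166870117188) ax 1.575147498527372
strip 0.62 [317 188] [544.5  93.1 168.9] [416.7  83.5 167.6] [616.8 102.4 170.2] rect 495.49420166015625 76.24227142333984 (252.22726440429688, 67.84357452392578) ax -3.1382813125857982
[492.07633777  92.89034025 360.0191521 ] [ 3.14155306e+00  5.28108914e-04 -9.62128393e-05] 7.25
wrist platetop 1384 [573.   45.  101.3] [575.9 107.6 106.9] [579.1 143.  108.5] (576.0145263671875, 93.93934631347656) (6.337942123413086, 100.19880676269531) 0.44216394424438477
 slope dx/dy -0.007716990731658533
wrist base [562.4  45.8  10.2] [671.8 143.5  14.8] ((617.2972412109375, 94.64889526367188), (111.54417419433594, 100.87035369873047), 0.11506878584623337)
wrist face [[572.3, 45.6, 25.7], [573.2, 48.4, 33.9], [594.3, 110.6, 56.5], [653.1, 139.9, 77.5], [654.6, 142.6, 93.7]]
top b
[... 210 characters left out ...]
7, 88.4], [673.2, 109.5, 92.9], [684.2, 115.8, 95.8]]
top strip 0.72 [[462.3, 84.1, 165.0], [600.1, 94.2, 169.4], [623.1, 103.0, 172.5]]
scene platetop 117 [570.5  43.3 100.3] [574.7  88.  105.4] [581.  141.4 109. ] (574.9951171875, 91.79046630859375) (105.29393768310547, 12.178838729858398) 89.89540100097656
 slope dx/dy -0.009086277637126022
scene base [560.   41.7   6.4] [680.6 138.5  17.7] ((621.32470703125, 92.03116607666016), (102.15884399414062, 125.32140350341797), 89.85785675048828)
scene face [[570.7, 42.1, 25.9], [572.5, 45.8, 31.9], [576.3, 81.1, 62.0], [660.8, 121.8, 91.4], [676.5, 139.4, 99.3]]
scene strip 0.79 [[364.4, 80.4, 160.5], [464.5, 85.3, 168.6], [620.8, 101.1, 170.9]]
```

View pics/d.png

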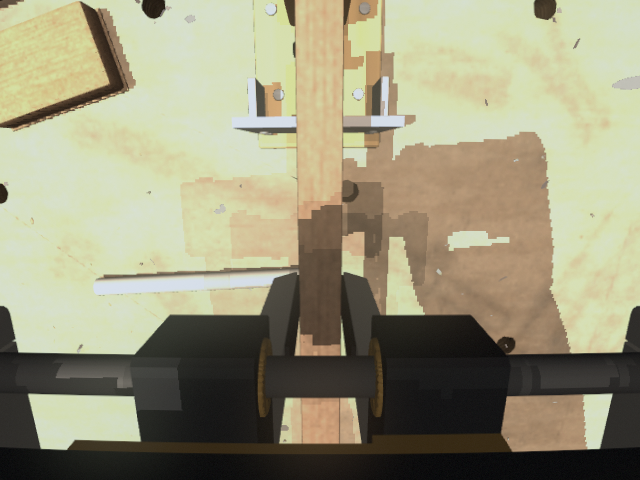

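The plate top runs along row 122, columns 233-405, and the strip overlies it nearly centred, about 1 mm to the right. I'll back out and lower to window height, shifting 1 mm in +y.

```bash
python3 -m creep '{"slide":[[-5,0.1,0],[-4.2,0,0],[0,0,-4],[0,0,-4],[0,0,-0.95],[0,0,0],[0,0,0]],"turn":[0,0.004,0,0,0,0,0],"claw":[0,0,0,0,0,0,0]}'
python3 look.py e station strip; python3 st.py; python3 - <<'E'
import cv2,numpy as np
from h import *
p,d=manip.camera("scene");q=p[150:270,250:400]
cv2.imwrite("pics/e2.png",cv2.cvtColor(cv2.resize(q,None,fx=5,fy=5,interpolation=cv2.INTER_CUBIC),cv2.COLOR_RGB2BGR))
E
```

```text
clock: 8.57
eef_pos: [401.1, 94.0, 271.9]
eef_rot: [-3.141, -0.002, 0.004]
wrist_force: [0.5, 0.6, -0.9]
finger_gap: 19.7
finger_force: 40.0
strip 0.77 [318 188] [453.9  94.2  80.9] [326.6  84.7  79.5] [526.5 103.8  82.3] rect 434.30364990234375 94.17676544189453 (230.18231201171875, 27.715099334716797) ax -3.134260229178948
[401.08001151  93.97294592 271.86626648] [-3.14129294e+00 -1.87770200e-03  3.77622677e-03] 8.575
wrist platetop 1384 [573.   45.  101.3] [575.9 107.6 106.9] [579.1 143.  108.5] (576.0145263671875, 93.93934631347656) (6.337942123413086, 100.19880676269531) 0.44216394424438477
 slope dx/dy -0.007716990731658533
wrist base [562.4  45.8  10.2] [671.8 143.5  14.8] ((617.2972412109375, 94.64889526367188), (111.54417419433594, 100.87035369873047), 0.11506878584623337)
wrist face [[572.3, 45.6, 25.7], [573.2, 48.4, 33.9], [594.3, 110.6, 56.5], [653.1, 139.9, 77.5], [654.6, 142.6, 93.7]]
top platetop 148 [573.5  44.3 100.5] [576.7  91.3 106.5] [580.5 141.6 110.4] (576.9857177734375, 93.31971740722656) (7.200246810913086, 98.5333480834961) 0.14632654190063477
 slope dx/dy 
[... 226 characters left out ...]
 93.2, 79.0], [669.6, 129.7, 92.7], [683.5, 142.6, 97.5]]
top strip 0.85 [[354.9, 84.4, 0.5], [491.2, 94.1, 80.2], [531.8, 104.3, 85.8]]
scene platetop 122 [571.4  42.8 100.2] [574.4  87.2 105.2] [581.3 140.6 108.9] (576.4210205078125, 93.0117416381836) (10.58974552154541, 100.63449096679688) 0.8987679481506348
 slope dx/dy -0.005405744170103778
scene base [560.2  41.5   6.6] [680.3 140.3  17.6] ((621.69287109375, 92.89840698242188), (125.01427459716797, 104.38296508789062), 0.5808219313621521)
scene face [[570.4, 42.2, 25.9], [572.6, 46.0, 32.5], [576.2, 81.5, 62.2], [661.8, 121.2, 91.2], [676.5, 140.8, 98.2]]
scene strip 0.82 [[274.4, 80.6, 71.5], [360.1, 87.5, 79.2], [519.9, 102.6, 81.6]]
```

View pics/e2.png

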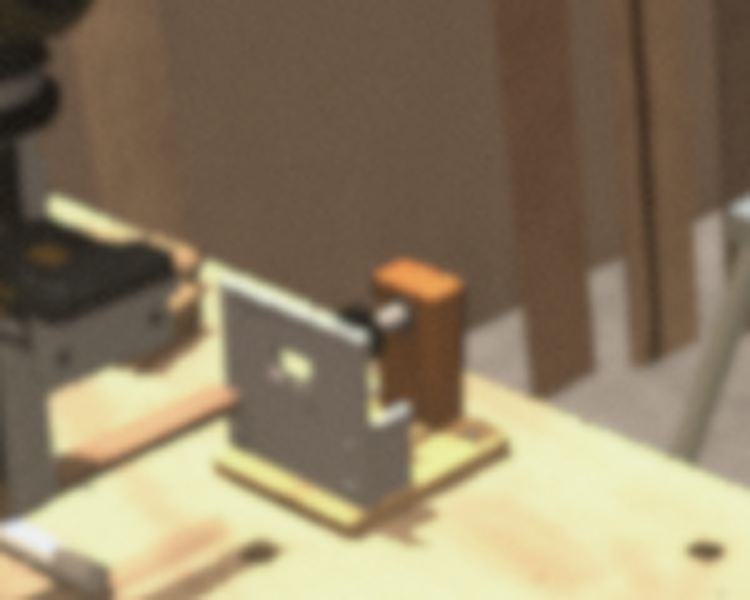

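View pics/e.png

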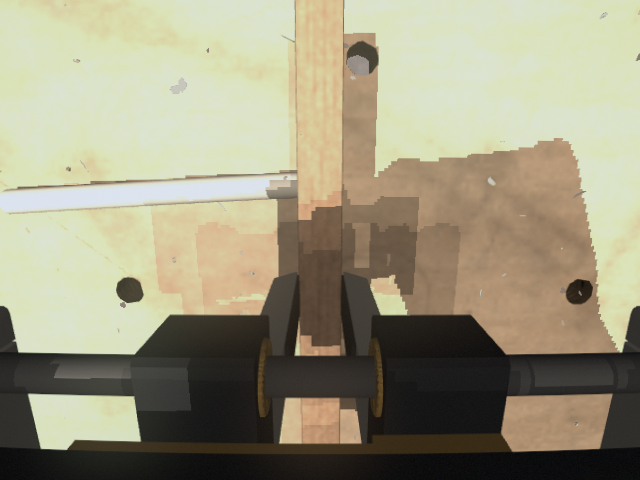

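The scene crop shows the window at about (290,365), the stop behind it and the strip approaching from the left. The wrist view shows the strip straight. Next I'll check level and approach the plate.

```bash
python3 -m creep '{"slide":[[2,0,0],[1,0,0],[0.5,0,0],[0,0,0],[0,0,0]],"turn":[0,0,0,0,0],"claw":[0,0,0,0,0]}'
python3 look.py f strip station; python3 - <<'E'
import numpy as np
S=np.load("pts_strip.npy");S=S[(S[:,2]>70)&(S[:,2]<90)]
print(np.polyfit(S[:,0],S[:,2],1),np.polyfit(S[:,0],S[:,1],1))
for a in range(420,580,20):
    q=S[(S[:,0]>a)&(S[:,0]<a+20)]
    if len(q):print(a,q[:,2].mean().round(2),np.percentile(q[:,1],[1,99]).mean().round(2))
P=np.load("pts_station.npy");Q=P[(P[:,2]>100)&(P[:,2]<112)]
if len(Q):print(np.percentile(Q,[1,50,99],0))
E
```

```text
clock: 9.7
eef_pos: [435.3, 93.9, 270.6]
eef_rot: [3.142, 0.0, 0.004]
wrist_force: [0.1, -0.1, -0.9]
finger_gap: 19.7
finger_force: 40.0
strip 0.95 [317 190] [487.3  94.1  79.5] [359.5  84.4  78. ] [560.3 103.8  80.8] rect 429.6164245605469 93.9081039428711 (287.1458435058594, 30.44149398803711) ax -3.132774716206184
station 0.83 [346  22] [572.5  80.8  13.9] [561.1  45.8   4.9] [573.8 142.1  48.6] rect 559.7736206054688 95.03285217285156 (101.9415512084961, 30.4442081451416) ax 1.576810786171763
[435.34964858  93.92764515 270.58425401] [3.14157624e+00 3.12955810e-04 3.88079635e-03] 9.7
[-8.69904424e-04  7.99072421e+01] [6.88241493e-03 9.08055746e+01]
420 79.6 93.87
440 79.54 94.1
460 79.52 94.05
480 79.48 94.33
500 79.43 94.39
520 79.43 94.44
540 79.44 94.5
560 79.36 94.58
```

```bash
python3 -m creep '{"slide":[[0.5,-0.04,0],[0.5,0,0],[0.5,0,0],[0.5,0,0],[0,0,0]],"turn":[0,0,0,0,0],"claw":[0,0,0,0,0]}'
python3 -m creep '{"slide":[[0.5,0,0],[0.5,0,0],[0.5,0,0],[0.5,0,0],[0,0,0],[0,0,0]],"turn":[0,0,0,0,0,0],"claw":[0,0,0,0,0,0]}'
```

```text
clock: 10.48
eef_pos: [455.9, 93.5, 270.6]
eef_rot: [3.142, 0.0, 0.004]
wrist_force: [-0.6, -0.1, 0.3]
finger_gap: 19.4
finger_force: 40.0
clock: 11.22
eef_pos: [475.6, 93.5, 270.6]
eef_rot: [3.142, 0.0, 0.004]
wrist_force: [-0.2, 0.1, -0.6]
finger_gap: 19.1
finger_force: 40.0
```

```bash
python3 -m creep '{"slide":[[0.4,0,0],[0.3,0,0],[0.3,0,0],[0,0,0],[0,0,0]],"turn":[0,0,0,0,0],"claw":[0,0,0,0,0]}'
python3 -m creep '{"slide":[[0.3,0,0],[0.3,0,0],[0,0,0],[0,0,0]],"turn":[0,0,0,0],"claw":[0,0,0,0]}'
```

```text
clock: 11.85
eef_pos: [485.6, 93.5, 270.6]
eef_rot: [3.142, 0.0, 0.004]
wrist_force: [-0.0, -0.8, -1.3]
finger_gap: 19.3
finger_force: 40.0
clock: 12.35
eef_pos: [491.6, 93.5, 270.5]
eef_rot: [3.142, 0.0, 0.004]
wrist_force: [-2.7, -0.1, -0.1]
finger_gap: 19.8
finger_force: 40.0
```

```bash
python3 -m creep '{"slide":[[0.3,0,0],[0.3,0,0],[0,0,0],[0,0,0],[0,0,0],[0,0,0]],"turn":[0,0,0,0,0,0],"claw":[0,0,0,0,0,0]}'
python3 look.py g strip station; python3 - <<'E'
import numpy as np
from h import *
F=[]
for i in range(8):
    manip.camera("scene");F.append(manip.read_state()["wrist_force"])
print("F",np.mean(F,0))
p,d=manip.camera("top")
for q in("stop","strip"):
    for r in manip.cut_out(q,"top")[:1]:
        P=maskpts("top",r["mask"],d);print(q,r["score"],np.percentile(P,[2,50,98],0).round(1).tolist())
S=np.load("pts_strip.npy");S=S[(S[:,2]>70)&(S[:,2]<90)]
print(np.polyfit(S[:,0],S[:,2],1),np.polyfit(S[:,0],S[:,1],1))
cv2.imwrite("pics/g2.png",cv2.cvtColor(cv2.resize(p[150:240,230:350],None,fx=6,fy=6,interpolation=cv2.INTER_CUBIC),cv2.COLOR_RGB2BGR))
E
```

```text
clock: 13.1
eef_pos: [497.6, 93.5, 270.6]
eef_rot: [-3.142, 0.0, 0.004]
wrist_force: [-4.6, 0.3, 0.1]
finger_gap: 19.9
finger_force: 40.0
strip 0.69 [317 202] [545.1  93.7  79.5] [421.8  84.1  78. ] [622.8 103.5  80.9] rect 497.01068115234375 93.81768798828125 (298.8340759277344, 30.319902420043945) ax -3.1352581886011013
station 0.84 [292  88] [598.8  93.9  12.6] [563.9  46.5  10.6] [646.1 141.9 107.8] rect 604.9453735351562 99.56553649902344 (87.39219665527344, 114.00818634033203) ax 1.5749911821604223
[497.60289804  93.51648795 270.64764853] [-3.14158868e+00  1.10175484e-04  3.79452167e-03] 13.1
F [-4.63627538  0.03121296 -0.45917889]
stop 0.41 [[629.6, 80.8, 74.5], [638.0, 94.2, 82.2], [695.3, 107.4, 93.0]]
strip 0.54 [[591.8, 85.4, 75.1], [610.4, 94.6, 79.7], [628.7, 103.7, 83.6]]
[-9.79184746e-04  8.00478093e+01] [6.96919547e-03 8.99789260e+01]
```

View pics/g2.png

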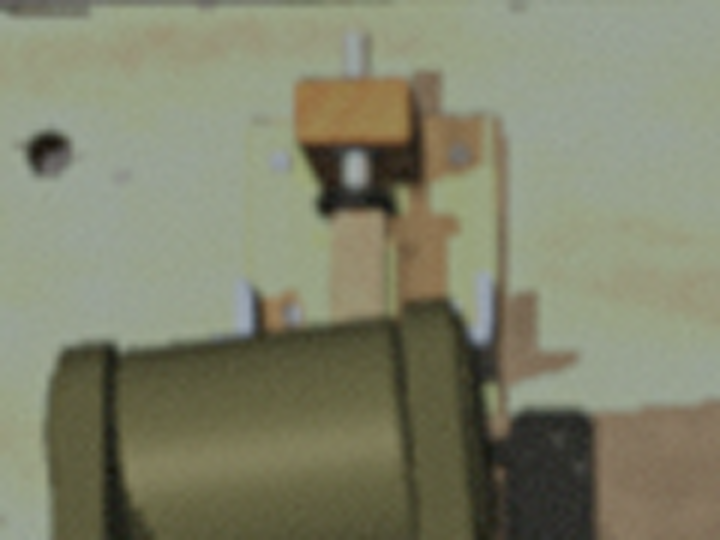

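View pics/g.png

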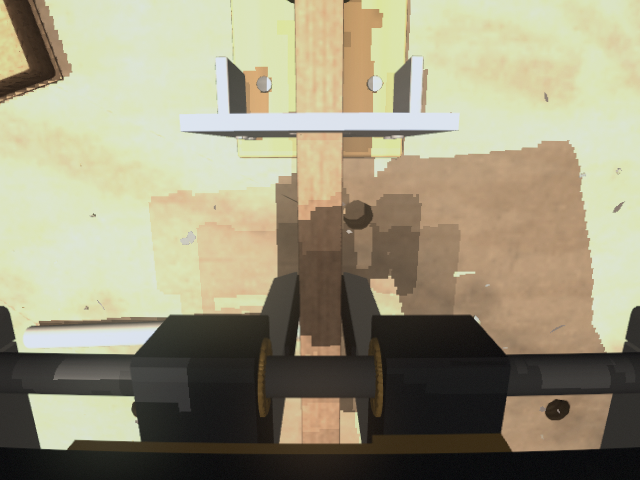

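The strip passes under the plate's top edge (row 122) through the window. In the top crop its end presses the black disc at about (355,200). The force is 4.6 N, the stop is back about 10-11 mm, and side forces are near zero, so I'm handing in.

```bash
python3 -c "
from cell import manip;print(manip.sign_off())"
```

```text
the job is handed in; nothing more can be done
None
```

The job is handed in: the strip is still gripped, level and square through the window, with the stop pushed back about 10 mm at 4.6 N and side forces near zero; the bystanders were not touched, and the verdict was not shown.

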